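# Index the ring gauge under the inspection microscope

## Robot

A 6-joint arm with a two-finger parallel gripper is mounted at the origin on a cart in front of the work surface, level with it; the furniture and walls round the work are solid. World frame = base frame: x ahead of the robot, y to its left, z up, the work surface at z = 0. Lengths are in mm, angles in rad, forces in N, time in s.
With the tool pointing down it reaches from about 300 to 775 mm from the base axis. Payload 14.6 kg.
Tool frame: the origin (TCP) lies between the finger pads; the fingertips stand manip.finger_overhang ahead of it and the grasp point (between the pads) lies 2 mm behind it (manip.finger_overhang is the distance from the TCP to the fingertips, in mm); z points along the fingers, y is the direction in which the jaws open and shut (so a half turn about z gives the same grasp; the last joint's range is limited). The gripper opens to 94 mm and grips with 3 to 60 N. Pads are 16 mm wide; open, the fingers measure 119 mm over their backs; the gripper's body (75 mm by 177 mm) begins 78 mm behind the grasp point.
Start: joints at [1.146, 0.3, 1.521, -0, 1.321, -0.067], TCP at [192.615, 515.159, 222.446] pointing down, gripper open.
Joint ranges: [-3.03, 3.03], [-0.79, 2.21], [0.23, 2.52], [-1.04, 4.18], [0, 3.07], [-2.55, 2.55]. Speed limits (rad/s): [2.22, 2.22, 2.57, 3.14, 3.14, 3.14].

## Interface

Orientations are given as [roll, pitch, yaw] about the fixed x, y, z axes, in that order (R = Rz(yaw) Ry(pitch) Rx(roll)).
In Python, from cell import manip gives the robot as it stands.
- The arm moves only by the tool drive_tool, never from a script. Its argument "steps" is a list of rows, each an object with "delta_pos": the shift along the world's x, y, z in mm, a list of three; "yaw": the turn about the world's z in rad; "hand": the finger opening in mm, from 0 to 94. A call has 1 to 5 rows; each row shifts and turns the commanded pose from where the row before left it; what a row does not reach is not made up. A row lasts 1/12 s, in which the tool goes at most 41.7 mm and 7.16 degrees, less where a joint would pass 70% of its speed; a pose out of reach is approached as far as the arm can. A call is refused whole if a number of a shift passes 41.7 or a number of a turn 0.125, either way. A call with a gripper value outside its range is refused whole. The fingers move at their own pace and stop on an object; "squeeze" is the grip in N (left out, the last holds). Time passes only in rows, so rows that do not move let the fingers close. It gives the time, the measured TCP pose, the force and the opening at its end, in the units of the state.
- manip.read_state(): the state, without advancing time (a new reading comes with each control period).
- manip.camera(name): name is "side" or "top"; returns a dict with "frame" (400x640x3 uint8, red, green, blue), "range_z" (400x640 float32, mm along the optical axis (not along the pixel's ray), 0 where there is no reading), "intrinsics" (3x3 intrinsics, pixels), "position" and "attitude" of the camera in the world. Camera axes: x right, y down, z forward; pixel columns grow to the right and rows downward; lengths in mm; the calibration is good to about 2 mm. A picture is of the moment at which its call begins.
- manip.sign_off(): hands the job in, once; it reports no verdict.
The state is a dict: "clock": time; "joints": joint angles; "qd": joint speeds; "effort": joint torques, N m; "eef_pos": TCP position; "eef_rot": TCP orientation; "wrist_force": force on the tool from outside, world axes, zero at the start; "moment": the same for the moment, N m; "finger_gap": finger opening in mm.
Only numpy, scipy, OpenCV 4.12 (cv2) and the standard library are available. Lean on these libraries where they do the work, as an engineer would, in place of code of your own. Each camera call takes 0.05 s, during which the arm holds its last target.

## Task

The round specimen turret under the inspection microscope holds six parts, one in each nest. Step it round, either way, by pushing its black finger tabs with the fingertips, until the ring gauge (the thick plain steel ring) has clicked home right under the lens, and leave it there at rest. Push only: do not touch or lift the parts in the nests, do not touch the microscope, and leave the things lying on the desk where they are.

Things in the scene. Friction and masses are not known exactly. Their poses are not given: they have to be found in the camera images.
- ring_center (a point): centre (half-way up) of the ring gauge: a thick plain round steel ring, 46 mm outside, 18 mm high, with a wide bore. It lies flat and loose in one of the six nests of the turret; no other part is a ring of that size
- turret_axis (a point): the turret's fixed vertical axis, at the height of the nest floors (34 mm above the desk). The turret is an aluminium disc of 183 mm diameter, its top at that height. Six nests (dark rings of 57 mm, each with three locating pins 5 mm high) lie on a circle of 60 mm radius round the axis, 60 degrees apart; the parts in them stand at most 26 mm above the disc
- lens_spot (a point): the point right under the lens at the height of the nest floors (34 mm above the desk), 60 mm from the turret axis; fixed. The end of the lens above it has a ring light of 58 mm diameter whose underside is 142 mm above the desk
- turret (a joint): angle of the turret in rad, counter-clockwise seen from above positive, no end stops; 0 at the start. A spring plunger gives a detent at every multiple of pi/3 (1.047), where a nest is right under the lens; let go elsewhere, the disc runs in a second or two to the nearest detent. A push of 1 to 3 N on a tab turns it; the motion is damped
- tab_tip (a point): middle of the outer end of one of the six black finger tabs, 46 mm above the desk; turns with the disc, its x axis points outward along that tab, and the other tabs follow every 60 degrees. Tabs are upright radial blades 8 mm thick, from 86 to 126 mm from the axis, 29 to 63 mm above the desk, one outside each nest at the nest's angle. Those away from the lens are free all round and above
- turret_base: the turret unit: fixed grey base under the disc, 208 mm in diameter, 12 mm high, with a tongue for the column; spring-plunger housing at its edge, 26 mm high, 60 degrees counter-clockwise from the lens. Origin on the turret axis at desk height, x axis towards the lens
- bush: flanged brass bush, 42 mm flange, 26 mm high, loose in a nest; under the lens at the start; origin centre of its underside
- hex_nut: large steel hexagon nut, 36 mm across flats, 18 mm high, loose in a nest; origin centre of its underside
- spacer: flat steel spacer, 41 mm diameter, 8 mm high, 16 mm hole, loose in a nest; origin centre of its underside
- pulley: small grooved aluminium pulley, 40 mm diameter, 22 mm high, loose in a nest; origin centre of its underside
- bearing_block: square aluminium block, 34 x 34 x 14 mm with an 18 mm hole, loose in a nest; origin centre of its underside
- microscope: the microscope: dark lens tube, camera on top (to 290 mm above the desk, cable loop to 325 mm), on an arm from a 20 mm column, 306 mm high, standing 154 mm from the turret axis beyond the lens; fixed. Origin on the turret axis at desk height, x axis towards lens and column. Not to be touched
- acrylic_block: bystander: clear engraved acrylic block, 40 x 40 x 34 mm, on the desk to the left of the turret; origin centre of its underside
- vee_block: bystander: ground steel vee block, 38 x 62 x 42 mm, on the desk to the far left; origin centre of its underside
- hex_key: bystander: hexagon key, 30 x 88 x 6 mm, on the desk to the left of the turret, before the printer; origin centre of its underside

How it is judged:
By the outcome, as a careful person would: the job done as asked, in the order asked, and still so for the second after the job is handed in, with the robot touching nothing.
It also fails if it takes over 58 s, if anything falls off the work surface, if the arm or the gripper's body presses on something with over 40 N, if the wrist force passes 120 N, or if a joint passes its speed limit or range.

## Working session

There is one attempt and no reset: what is moved stays moved. The work goes in short steps, Python scripts to look and compute and a tool call to move; the robot and the scene stay as the last step left them, time stands still between calls to the robot, and variables do not carry over. Pictures are saved under pics/ and viewed, and the job is handed in when it is done.

Besides the shell and the picture viewer there is one more tool, called by a JSON object that holds its "api" and its "payload", one argument or row to a line. drive_tool: Moves the arm, as the interface text tells. Its arguments: {"type":"object","properties":{"steps":{"type":"array"},"squeeze":{"type":"number"}},"required":["steps"]}

```bash
mkdir -p pics; ls; cat > h.py <<'E'
import numpy as np,cv2
from cell import manip
def snap(n,tag):
    c=manip.camera(n); cv2.imwrite(f'pics/{tag}.png',cv2.cvtColor(c['frame'],cv2.COLOR_RGB2BGR)); np.savez(f'pics/{tag}.npz',**{k:np.array(v) for k,v in c.items()}); return c
E
python3 - <<'E'
from h import *
for n in ('top','side'):
    c=snap(n,n+'0'); print(n,c['intrinsics'],c['position'],c['attitude'])
print(manip.read_state(),manip.finger_overhang)
E
```

```text
pics
top [[460.10950628   0.         308.93058905]
 [  0.         460.10950628 194.24799608]
 [  0.           0.           1.        ]] [ 452.15271473 -189.16116495 1042.35846068] [-3.00017528  0.00524979 -1.58958236]
side [[433.09235376   0.         319.34809916]
 [  0.         433.09235376 197.78176121]
 [  0.           0.           1.        ]] [ 247.93381693 -836.54004633  666.82175351] [-2.25632331  0.0090352  -0.4964621 ]
{'clock': 0.1, 'joints': array([ 1.14643122e+00,  3.00395608e-01,  1.52148546e+00, -6.61610543e-06,
        1.32068471e+00, -6.65681962e-02]), 'qd': array([ 0.00060709, -0.00128187, -0.00222652, -0.0002917 , -0.00071042,
       -0.00020699]), 'effort': array([ 3.21647960e-03, -5.32635355e+01, -3.53289199e+01,  7.10139703e-02,
        2.34016153e-02, -1.08331852e-05]), 'eef_pos': array([192.52119278, 514.98961335, 221.9681774 ]), 'eef_rot': array([-3.14062126e+00, -5.83369718e-05,  2.78379736e+00]), 'wrist_force': array([-0.08500304, -0.44881923,  0.13420002]), 'moment': array([ 0.0123079 , -0.03793407,  0.0427902 ]), 'finger_gap': 94.32699024135592} 17.0
```

View pics/top0.png

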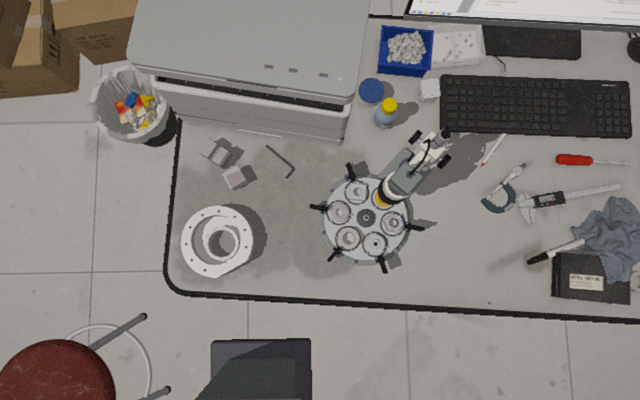

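View pics/side0.png

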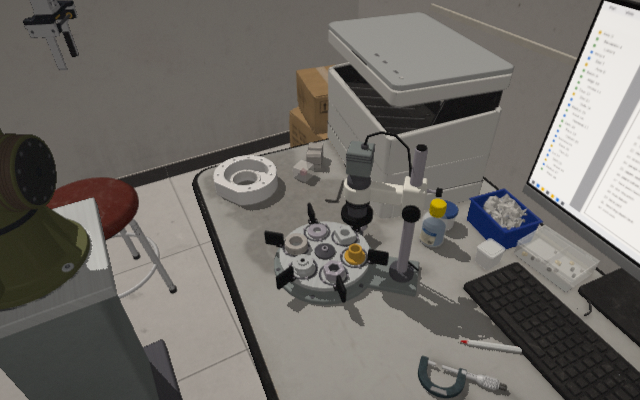

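```bash
python3 - <<'E'
import cv2,numpy as np
a=cv2.imread('pics/top0.png')[120:290,160:460]
cv2.imwrite('pics/top0z.png',cv2.resize(a,(800,453),interpolation=cv2.INTER_CUBIC))
a=cv2.imread('pics/side0.png')[130:310,240:460]
cv2.imwrite('pics/side0z.png',cv2.resize(a,(733,600),interpolation=cv2.INTER_CUBIC))
E
cat >> h.py <<'E'
from scipy.spatial.transform import Rotation as R
def load(t): return dict(np.load(f'pics/{t}.npz'))
def ray(c,u,v):
    K=c['intrinsics']; d=np.array([(u-K[0,2])/K[0,0],(v-K[1,2])/K[1,1],1.])
    return R.from_euler('xyz',c['attitude']).as_matrix()@d
def plane(c,u,v,z):
    d=ray(c,u,v);p=c['position']; return p+d*(z-p[2])/d[2]
def cloud(c):
    K=c['intrinsics'];h,w=c['range_z'].shape;v,u=np.mgrid[:h,:w]
    z=c['range_z'];d=np.stack([(u-K[0,2])/K[0,0]*z,(v-K[1,2])/K[1,1]*z,z],-1)
    return d@R.from_euler('xyz',c['attitude']).as_matrix().T+c['position']
def proj(c,P):
    M=R.from_euler('xyz',c['attitude']).as_matrix(); q=(np.atleast_2d(P)-c['position'])@M; K=c['intrinsics']
    return np.c_[q[:,0]/q[:,2]*K[0,0]+K[0,2],q[:,1]/q[:,2]*K[1,1]+K[1,2]]
E
python3 - <<'E'
from h import *
c=load('top0');P=cloud(c)
for u,v in [(366,217),(218,200),(250,240),(222,238),(190,240),(315,207),(330,260),(386,268),(416,228),(350,168),(445,135),(420,160),(371,90),(385,110),(393,262)]:
    print(u,v,P[v,u].round(),c['range_z'][v,u])
E
```

```text
366 217 [ 542. -309.   49.] 995.82684
218 200 [591.  21.   1.] 1050.6301
250 240 [497. -57.  40.] 999.1545
222 238 [505.  12.  -0.] 1040.2589
190 240 [500.  74.  39.] 1000.55457
315 207 [ 564. -199.   65.] 982.8497
330 260 [ 451. -228.   62.] 970.0217
386 268 [ 431. -356.    0.] 1028.4514
416 228 [ 515. -413.   63.] 978.0612
350 168 [ 647. -276.   66.] 994.02
445 135 [ 651. -413.  306.] 756.97925
420 160 [ 628. -391.  220.] 838.2768
371 90 [ 829. -331.   47.] 1037.8441
385 110 [ 762. -351.  104.] 972.3067
393 262 [ 444. -372.   -3.] 1033.3444
```

View pics/top0z.png

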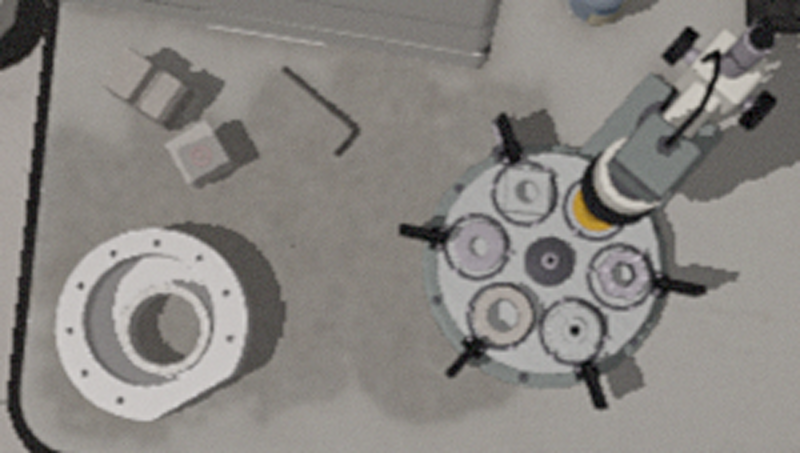

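View pics/side0z.png

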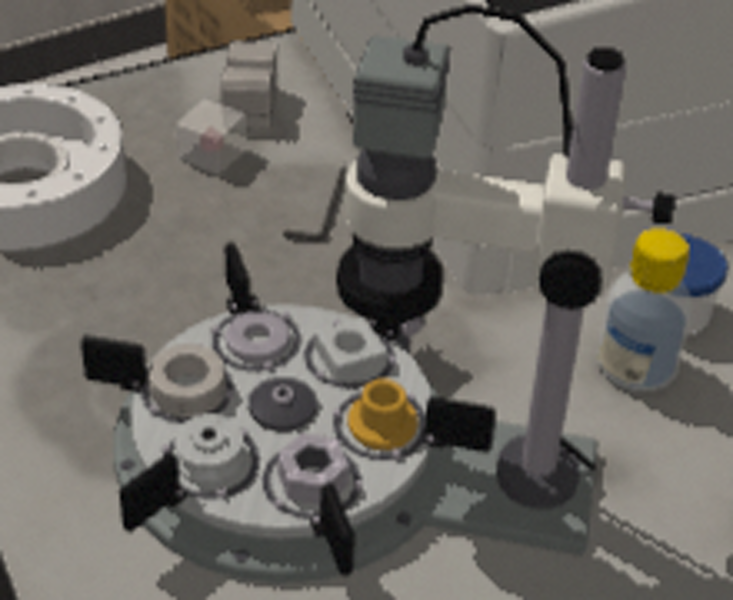

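```bash
python3 - <<'E'
from h import *
from scipy.optimize import least_squares
for t in ('top0','side0'):
    c=load(t);P=cloud(c);f=c['frame'].astype(int)
    m=(abs(P[...,0]-540)<135)&(abs(P[...,1]+309)<135)
    d=m&(abs(P[...,2]-34)<4)
    hull=cv2.convexHull(P[d][:,:2].astype(np.float32))[:,0]
    fit=least_squares(lambda p:np.hypot(*(hull-p[:2]).T)-p[2],[540,-309,90],loss='soft_l1',f_scale=1)
    x,y,r=fit.x; print(t,'disc',fit.x.round(1),'z',np.median(P[d][:,2]))
    b=m&(f.max(-1)<60)&(P[...,2]>45)&(P[...,2]<72)
    Q=P[b]; rr=np.hypot(Q[:,0]-x,Q[:,1]-y);a=np.degrees(np.arctan2(Q[:,1]-y,Q[:,0]-x))
    k=(rr>88)&(rr<130)
    print(' tabs',[(g*10,((a[k]//10)==g).sum(),round(np.median(a[k][(a[k]//10)==g]),1)) for g in range(-18,18) if ((a[k]//10)==g).sum()>2],'rmax',rr[k].max(),'zmax',Q[k][:,2].max())
c=load('top0');f=cv2.cvtColor(c['frame'],cv2.COLOR_RGB2GRAY)
# part tops: cloud points 40..62 above disc
P=cloud(c);m=(P[...,2]>39)&(P[...,2]<64);rr=np.hypot(P[...,0]-x,P[...,1]-y);m&=(rr<88)&(rr>30)
n,l,s,ce=cv2.connectedComponentsWithStats(m.astype(np.uint8))
for i in range(1,n):
    if s[i,4]>15:
        q=P[l==i];print(ce[i].round(1),s[i,4],'z',np.percentile(q[:,2],[20,80]).round(1),'xy',q.mean(0).round(1),'extent',np.ptp(q[:,:2],axis=0).round(), 'ang',np.degrees(np.arctan2(q[:,1].mean()-y,q[:,0].mean()-x)).round(1))
# printer: nearest x for z>100 with y in -330..0
m=(P[...,2]>100)&(P[...,1]>-280)&(P[...,1]<100)&(P[...,2]<400);print('printer xmin',P[m][:,0].min(),P[m][:,2].max())
E
```

```text
top0 disc [ 542.5 -307.   122.8] z 34.411217974990734
 tabs [(-170, np.int64(77), np.float64(-163.2)), (-110, np.int64(75), np.float64(-104.1)), (10, np.int64(65), np.float64(17.3)), (70, np.int64(60), np.float64(78.1)), (80, np.int64(7), np.float64(80.2)), (130, np.int64(51), np.float64(138.0)), (140, np.int64(4), np.float64(140.4))] rmax 126.19946549553164 zmax 68.24706157836476
side0 disc [ 554.  -328.9  135.3] z 34.72965128850814
 tabs [(-180, np.int64(128), np.float64(-173.5)), (-120, np.int64(94), np.float64(-114.7)), (-50, np.int64(48), np.float64(-41.9)), (80, np.int64(58), np.float64(87.7)), (130, np.int64(77), np.float64(136.4))] rmax 129.64332298000406 zmax 66.02647610464612
[356.9 191.8] 202 z [46.1 49.4] xy [ 597.3 -291.4   47.6] extent [41. 36.] ang 40.8
[376.1 195.4] 19 z [40.4 44.3] xy [ 589.1 -333.8   42.6] extent [14.  8.] ang -8.0
[340.9 212.1] 156 z [40.4 43.6] xy [ 553.9 -255.7   42. ] extent [40. 27.] ang 90.0
[361.4 220.1] 94 z [40.1 43.3] xy [ 535.6 -299.8   41.8] extent [37. 29.] ang 122.3
[393.1 222.8] 208 z [49.8 53.1] xy [ 527.7 -366.8   50.8] extent [39. 40.] ang -124.7
[408.5 226.6] 42 z [41.  62.2] xy [ 518.6 -398.8   54.2] extent [15. 18.] ang -116.8
[351.2 234.7] 143 z [50.  53.2] xy [ 503.9 -275.7   51.7] extent [39. 39.] ang 133.3
[374.3 243.5] 264 z [50.7 55.5] xy [ 484.1 -324.3   53. ] extent [34. 38.] ang 176.2
printer xmin 710.9043808219648 335.95451829387605
```

```bash
python3 - <<'E'
from h import *
from scipy.optimize import least_squares
for t in ('top0','side0'):
    c=load(t);P=cloud(c);f=c['frame'].astype(int)
    d=(np.hypot(P[...,0]-545,P[...,1]+313)<102)&(abs(P[...,2]-34.5)<4)&(f.min(-1)>110)
    hull=cv2.convexHull(P[d][:,:2].astype(np.float32))[:,0]
    fit=least_squares(lambda p:np.hypot(*(hull-p[:2]).T)-p[2],[545,-313,90],loss='soft_l1',f_scale=1)
    x,y,r=fit.x; print(t,'disc',fit.x.round(1),len(hull))
    b=(f.max(-1)<60)&(P[...,2]>52)&(P[...,2]<70)
    Q=P[b][:,:2]
    def res(p):
        a=np.arctan2(Q[:,1]-p[1],Q[:,0]-p[0])-p[2];rr=np.hypot(*(Q-p[:2]).T)
        a=(a+np.pi/6)%(np.pi/3)-np.pi/6
        return rr*a
    rr=np.hypot(Q[:,0]-545,Q[:,1]+313);Q=Q[(rr>86)&(rr<130)]
    g=least_squares(res,[x,y,np.radians(17.5)],loss='soft_l1',f_scale=2);print(' tabs',g.x[:2].round(1),np.degrees(g.x[2]).round(2),len(Q))
E
```

```text
top0 disc [ 540.6 -308.1   90.6] 46
 tabs [ 540.3 -307.5] 17.11 330
side0 disc [ 539.1 -308.4   90.9] 38
 tabs [ 537.4 -311.1] 17.15 464
```

{"api": "drive_tool", "payload": {
  "steps": [
    {"delta_pos": [15,-36,-2],"yaw": 0,"hand": 0},
    {"delta_pos": [15,-36,-2],"yaw": 0,"hand": 0},
    {"delta_pos": [15,-36,-2],"yaw": 0,"hand": 0},
    {"delta_pos": [15,-36,-2],"yaw": 0,"hand": 0},
    {"delta_pos": [15,-36,-2],"yaw": 0,"hand": 0}
  ]
}}

```text
clock: 0.52
eef_pos: [267.7, 333.4, 212.1]
eef_rot: [-3.141, -0.0, 2.784]
wrist_force: [1.0, 0.4, -0.3]
finger_gap: 64.4
```

{"api": "drive_tool", "payload": {
  "steps": [
    {"delta_pos": [15,-36,-2],"yaw": 0,"hand": 0},
    {"delta_pos": [15,-36,-2],"yaw": 0,"hand": 0},
    {"delta_pos": [15,-36,-2],"yaw": 0,"hand": 0},
    {"delta_pos": [15,-36,-2],"yaw": 0,"hand": 0},
    {"delta_pos": [15,-36,-2],"yaw": 0,"hand": 0}
  ]
}}

```text
clock: 0.93
eef_pos: [342.7, 153.3, 202.4]
eef_rot: [3.141, 0.0, 2.784]
wrist_force: [0.2, 1.1, 0.6]
finger_gap: 30.7
```

{"api": "drive_tool", "payload": {
  "steps": [
    {"delta_pos": [15,-36,-3],"yaw": 0,"hand": 0},
    {"delta_pos": [15,-36,-3],"yaw": 0,"hand": 0},
    {"delta_pos": [15,-36,-3],"yaw": 0,"hand": 0},
    {"delta_pos": [15,-36,-3],"yaw": 0,"hand": 0},
    {"delta_pos": [15,-36,-3],"yaw": 0,"hand": 0}
  ]
}}

```text
clock: 1.35
eef_pos: [417.8, -26.9, 187.3]
eef_rot: [3.142, 0.0, 2.784]
wrist_force: [0.8, 1.0, -0.7]
finger_gap: 0.1
```

Next: to (495, −211, ~110), then look.

{"api": "drive_tool", "payload": {
  "steps": [
    {"delta_pos": [15.5,-37,-10],"yaw": 0,"hand": 0},
    {"delta_pos": [15.5,-37,-10],"yaw": 0,"hand": 0},
    {"delta_pos": [15.5,-37,-10],"yaw": 0,"hand": 0},
    {"delta_pos": [15.5,-37,-10],"yaw": 0,"hand": 0},
    {"delta_pos": [15.5,-37,-10],"yaw": 0,"hand": 0}
  ]
}}

```text
clock: 1.77
eef_pos: [495.3, -211.9, 136.6]
eef_rot: [3.142, -0.0, 2.784]
wrist_force: [1.4, 1.0, 1.2]
finger_gap: 0.7
```

```bash
python3 - <<'E'
from h import *
snap('side','side1');snap('top','top1');print(manip.read_state()['eef_pos'],manip.read_state()['joints'].round(2))
a=cv2.imread('pics/side1.png')[100:320,180:460]
b=cv2.imread('pics/top1.png')[120:290,260:460]
cv2.imwrite('pics/z1.png',np.hstack([cv2.resize(a,(420,330)),cv2.resize(b,(380,330))]))
E
```

```text
[ 495.18153686 -213.59250829  134.71321751] [-0.47  0.37  1.65 -0.    1.13 -1.68]
```

View pics/z1.png

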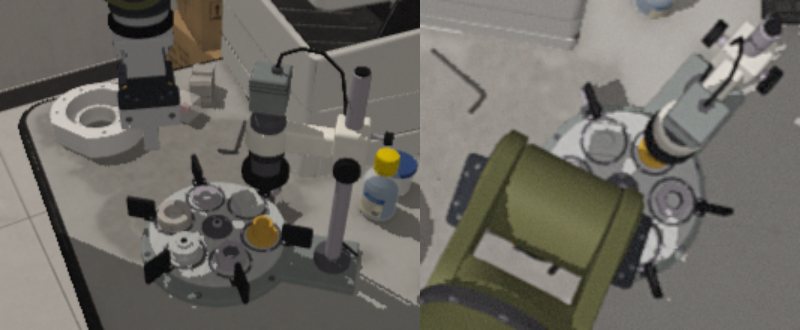

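{"api": "drive_tool", "payload": {
  "steps": [
    {"delta_pos": [0,0,-26],"yaw": 0,"hand": 0},
    {"delta_pos": [0,0,-26],"yaw": 0,"hand": 0},
    {"delta_pos": [0,0,-25],"yaw": 0,"hand": 0},
    {"delta_pos": [0,0,0],"yaw": 0,"hand": 0}
  ]
}}

```text
clock: 2.2
eef_pos: [492.8, -208.3, 56.3]
eef_rot: [3.141, -0.007, 2.784]
wrist_force: [-0.2, -0.0, -1.0]
finger_gap: 0.5
```

```bash
python3 - <<'E'
import numpy as np
from cell import manip
print(manip.read_state()['eef_pos'])
C=np.array([540,-308]);r=107
a=np.radians(np.arange(115,186,5))
P=C+r*np.c_[np.cos(a),np.sin(a)]
print(np.c_[np.degrees(a),P,np.vstack([[0,0],np.diff(P,axis=0)])].round(1))
E
```

```text
[ 492.84328642 -208.34441321   56.28130085]
[[ 1.150e+02  4.948e+02 -2.110e+02  0.000e+00  0.000e+00]
 [ 1.200e+02  4.865e+02 -2.153e+02 -8.300e+00 -4.300e+00]
 [ 1.250e+02  4.786e+02 -2.204e+02 -7.900e+00 -5.000e+00]
 [ 1.300e+02  4.712e+02 -2.260e+02 -7.400e+00 -5.700e+00]
 [ 1.350e+02  4.643e+02 -2.323e+02 -6.900e+00 -6.300e+00]
 [ 1.400e+02  4.580e+02 -2.392e+02 -6.300e+00 -6.900e+00]
 [ 1.450e+02  4.524e+02 -2.466e+02 -5.700e+00 -7.400e+00]
 [ 1.500e+02  4.473e+02 -2.545e+02 -5.000e+00 -7.900e+00]
 [ 1.550e+02  4.430e+02 -2.628e+02 -4.300e+00 -8.300e+00]
 [ 1.600e+02  4.395e+02 -2.714e+02 -3.600e+00 -8.600e+00]
 [ 1.650e+02  4.366e+02 -2.803e+02 -2.800e+00 -8.900e+00]
 [ 1.700e+02  4.346e+02 -2.894e+02 -2.000e+00 -9.100e+00]
 [ 1.750e+02  4.334e+02 -2.987e+02 -1.200e+00 -9.300e+00]
 [ 1.800e+02  4.330e+02 -3.080e+02 -4.000e-01 -9.300e+00]
 [ 1.850e+02  4.334e+02 -3.173e+02  4.000e-01 -9.300e+00]]
```

{"api": "drive_tool", "payload": {
  "steps": [
    {"delta_pos": [-8,-6,0],"yaw": 0,"hand": 0},
    {"delta_pos": [-8,-6,0],"yaw": 0,"hand": 0},
    {"delta_pos": [-7,-6,0],"yaw": 0,"hand": 0},
    {"delta_pos": [-7,-6,0],"yaw": 0,"hand": 0},
    {"delta_pos": [-6,-7,0],"yaw": 0,"hand": 0}
  ]
}}

```text
clock: 2.62
eef_pos: [458.7, -241.8, 61.6]
eef_rot: [-3.141, 0.002, 2.783]
wrist_force: [1.9, 0.9, -0.3]
finger_gap: 0.2
```

{"api": "drive_tool", "payload": {
  "steps": [
    {"delta_pos": [-6,-7,0],"yaw": 0,"hand": 0},
    {"delta_pos": [-5,-8,0],"yaw": 0,"hand": 0},
    {"delta_pos": [-4,-8,0],"yaw": 0,"hand": 0},
    {"delta_pos": [-4,-9,0],"yaw": 0,"hand": 0},
    {"delta_pos": [-3,-9,0],"yaw": 0,"hand": 0}
  ]
}}

```text
clock: 3.03
eef_pos: [436.6, -282.7, 60.4]
eef_rot: [3.142, -0.0, 2.784]
wrist_force: [1.2, 1.5, -0.0]
finger_gap: 0.6
```

```bash
cat >> h.py <<'E'
def look(t):
    snap('side','s'+t);snap('top','t'+t);s=manip.read_state();print(s['clock'],s['eef_pos'].round(1),s['wrist_force'].round(1),s['joints'].round(2))
    a=cv2.imread(f'pics/s{t}.png')[100:320,180:460]
    b=cv2.imread(f'pics/t{t}.png')[120:290,260:460]
    cv2.imwrite(f'pics/z{t}.png',np.hstack([cv2.resize(a,(420,330)),cv2.resize(b,(380,330))]))
    for n in 'st':
        c=load(n+t);P=cloud(c);f=c['frame'].astype(int)
        r=np.hypot(P[...,0]-540,P[...,1]+308)
        b=(f.max(-1)<60)&(P[...,2]>52)&(P[...,2]<70)&(r>88)&(r<128)
        a=np.degrees(np.arctan2(P[b][:,1]+308,P[b][:,0]-540))
        h,e=np.histogram(a,36,(-180,180));print(n,[(int(e[i]),int(h[i]),round(float(np.median(a[(a>=e[i])&(a<e[i+1])])),1)) for i in range(36) if h[i]>5])
E
python3 -c "
from h import *
look('2')"
```

```text
3.1333 [ 436.6 -283.2   60.3] [ 0.4  0.1 -0.2] [-0.65  0.43  1.76 -0.    0.95 -1.86]
s [(-130, 95, -123.7), (-70, 121, -65.8), (-10, 78, -5.7), (50, 40, 56.1), (110, 12, 118.0), (170, 127, 177.9)]
t [(-130, 64, -122.0), (-120, 9, -119.4), (-70, 20, -62.0), (-10, 49, -1.7), (0, 15, 0.4), (50, 58, 58.2), (60, 9, 60.2), (110, 14, 118.3)]
```

View pics/z2.png

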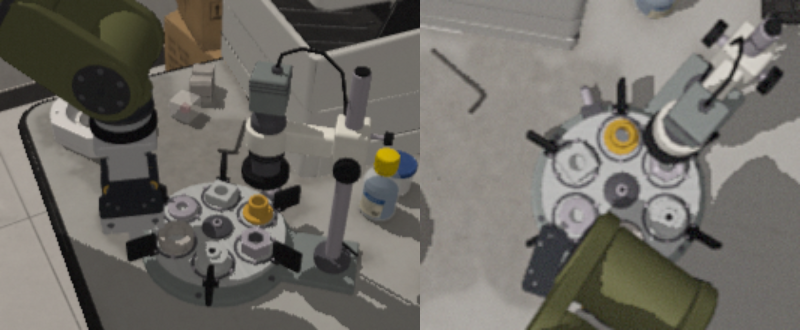

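{"api": "drive_tool", "payload": {
  "steps": [
    {"delta_pos": [-2,-8,0],"yaw": 0,"hand": 0},
    {"delta_pos": [-1,-8,0],"yaw": 0,"hand": 0},
    {"delta_pos": [0,-8,0],"yaw": 0,"hand": 0},
    {"delta_pos": [0,-6,0],"yaw": 0,"hand": 0},
    {"delta_pos": [0,0,0],"yaw": 0,"hand": 0}
  ]
}}

```text
clock: 3.55
eef_pos: [434.1, -313.0, 60.4]
eef_rot: [-3.141, 0.0, 2.783]
wrist_force: [0.4, -0.3, 0.6]
finger_gap: 0.6
```

{"api": "drive_tool", "payload": {
  "steps": [
    {"delta_pos": [0,8,0],"yaw": 0,"hand": 0},
    {"delta_pos": [-2,4,25],"yaw": 0,"hand": 0},
    {"delta_pos": [0,5,25],"yaw": 0,"hand": 0},
    {"delta_pos": [10,25,0],"yaw": 0,"hand": 0},
    {"delta_pos": [13,25,0],"yaw": 0,"hand": 0}
  ]
}}

```text
clock: 3.97
eef_pos: [455.3, -244.2, 111.8]
eef_rot: [-3.141, 0.002, 2.782]
wrist_force: [0.6, 0.1, -0.1]
finger_gap: 0.3
```

```bash
python3 -c "
from h import *
look('3')"
```

```text
4.0667 [ 456.1 -241.7  110.8] [-0.4  0.6  0.8] [-0.56  0.35  1.74  0.    1.06 -1.77]
s [(-170, 120, -161.3), (-110, 106, -103.8), (-50, 112, -44.9), (70, 42, 78.5), (130, 81, 139.2), (140, 15, 140.3)]
t [(-110, 70, -102.9), (10, 66, 17.4), (70, 68, 77.3)]
```

View pics/z3.png

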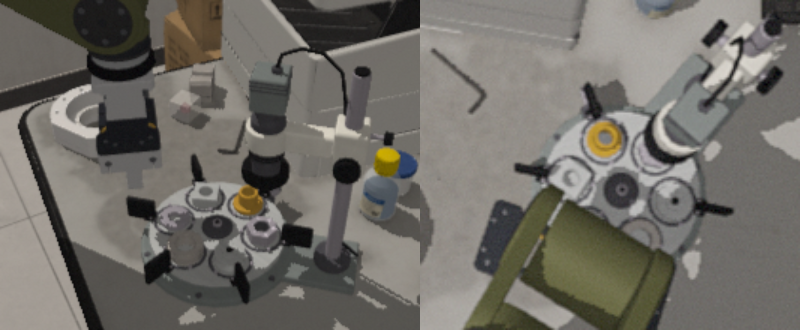

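{"api": "drive_tool", "payload": {
  "steps": [
    {"delta_pos": [19,17,0],"yaw": 0,"hand": 0},
    {"delta_pos": [19,15,0],"yaw": 0,"hand": 0},
    {"delta_pos": [0,0,-25],"yaw": 0,"hand": 0},
    {"delta_pos": [0,0,-25],"yaw": 0,"hand": 0},
    {"delta_pos": [0,0,0],"yaw": 0,"hand": 0}
  ]
}}

```text
clock: 4.48
eef_pos: [491.1, -211.4, 56.4]
eef_rot: [3.141, -0.007, 2.785]
wrist_force: [-1.4, -0.7, -1.0]
finger_gap: 0.5
```

{"api": "drive_tool", "payload": {
  "steps": [
    {"delta_pos": [-8,-6,0],"yaw": 0,"hand": 0},
    {"delta_pos": [-8,-6,0],"yaw": 0,"hand": 0},
    {"delta_pos": [-7,-6,0],"yaw": 0,"hand": 0},
    {"delta_pos": [-7,-6,0],"yaw": 0,"hand": 0},
    {"delta_pos": [-6,-7,0],"yaw": 0,"hand": 0}
  ]
}}

```text
clock: 4.9
eef_pos: [456.5, -244.9, 61.5]
eef_rot: [-3.141, 0.002, 2.783]
wrist_force: [2.1, 1.0, 0.1]
finger_gap: 0.6
```

{"api": "drive_tool", "payload": {
  "steps": [
    {"delta_pos": [-6,-7,0],"yaw": 0,"hand": 0},
    {"delta_pos": [-5,-8,0],"yaw": 0,"hand": 0},
    {"delta_pos": [-4,-8,0],"yaw": 0,"hand": 0},
    {"delta_pos": [-4,-9,0],"yaw": 0,"hand": 0},
    {"delta_pos": [-3,-9,0],"yaw": 0,"hand": 0}
  ]
}}

```text
clock: 5.32
eef_pos: [434.6, -285.7, 60.4]
eef_rot: [3.142, -0.0, 2.784]
wrist_force: [0.9, 1.2, -0.1]
finger_gap: 0.5
```

{"api": "drive_tool", "payload": {
  "steps": [
    {"delta_pos": [-2,-8,0],"yaw": 0,"hand": 0},
    {"delta_pos": [-1,-8,0],"yaw": 0,"hand": 0},
    {"delta_pos": [0,-8,0],"yaw": 0,"hand": 0},
    {"delta_pos": [0,-6,0],"yaw": 0,"hand": 0},
    {"delta_pos": [0,0,0],"yaw": 0,"hand": 0}
  ]
}}

```text
clock: 5.73
eef_pos: [432.1, -316.0, 60.4]
eef_rot: [-3.141, 0.0, 2.783]
wrist_force: [-0.3, 0.6, 0.4]
finger_gap: 0.1
```

```bash
python3 -c "
from h import *
look('4')"
```

```text
5.8333 [ 432.1 -314.9   60.3] [ 0.4 -0.7  0.3] [-0.7   0.46  1.71 -0.    0.97 -1.91]
s [(-170, 117, -161.8), (-110, 106, -104.5), (-50, 109, -45.5), (70, 42, 78.3)]
t [(-110, 69, -102.8), (10, 65, 17.2), (70, 65, 77.2), (130, 27, 136.7)]
```

View pics/z4.png

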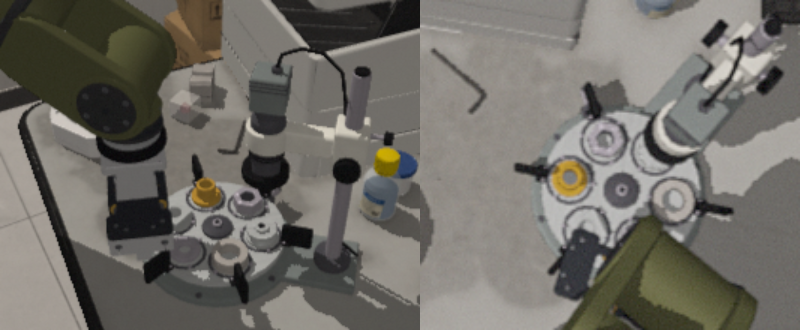

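{"api": "drive_tool", "payload": {
  "steps": [
    {"delta_pos": [0,8,0],"yaw": 0,"hand": 0},
    {"delta_pos": [-2,4,25],"yaw": 0,"hand": 0},
    {"delta_pos": [0,5,25],"yaw": 0,"hand": 0},
    {"delta_pos": [10,25,0],"yaw": 0,"hand": 0},
    {"delta_pos": [13,25,0],"yaw": 0,"hand": 0}
  ]
}}

```text
clock: 6.25
eef_pos: [453.3, -247.1, 111.8]
eef_rot: [-3.141, 0.002, 2.782]
wrist_force: [0.6, -0.2, 0.6]
finger_gap: 0.3
```

{"api": "drive_tool", "payload": {
  "steps": [
    {"delta_pos": [20,18,0],"yaw": 0,"hand": 0},
    {"delta_pos": [20,17,0],"yaw": 0,"hand": 0},
    {"delta_pos": [0,0,-25],"yaw": 0,"hand": 0},
    {"delta_pos": [0,0,-25],"yaw": 0,"hand": 0},
    {"delta_pos": [0,0,0],"yaw": 0,"hand": 0}
  ]
}}

```text
clock: 6.67
eef_pos: [491.3, -210.6, 56.5]
eef_rot: [3.141, -0.006, 2.785]
wrist_force: [-0.3, -0.4, -1.6]
finger_gap: 0.5
```

{"api": "drive_tool", "payload": {
  "steps": [
    {"delta_pos": [-8,-6,0],"yaw": 0,"hand": 0},
    {"delta_pos": [-8,-6,0],"yaw": 0,"hand": 0},
    {"delta_pos": [-7,-6,0],"yaw": 0,"hand": 0},
    {"delta_pos": [-7,-6,0],"yaw": 0,"hand": 0},
    {"delta_pos": [-6,-7,0],"yaw": 0,"hand": 0}
  ]
}}

```text
clock: 7.08
eef_pos: [456.5, -244.9, 61.5]
eef_rot: [-3.141, 0.002, 2.783]
wrist_force: [1.6, 0.5, 0.2]
finger_gap: 0.7
```

{"api": "drive_tool", "payload": {
  "steps": [
    {"delta_pos": [-6,-7,0],"yaw": 0,"hand": 0},
    {"delta_pos": [-5,-8,0],"yaw": 0,"hand": 0},
    {"delta_pos": [-4,-8,0],"yaw": 0,"hand": 0},
    {"delta_pos": [-4,-9,0],"yaw": 0,"hand": 0},
    {"delta_pos": [-3,-9,0],"yaw": 0,"hand": 0}
  ]
}}

```text
clock: 7.5
eef_pos: [434.6, -285.7, 60.4]
eef_rot: [3.142, -0.0, 2.784]
wrist_force: [-0.1, 0.4, 0.5]
finger_gap: 0.6
```

{"api": "drive_tool", "payload": {
  "steps": [
    {"delta_pos": [-2,-8,0],"yaw": 0,"hand": 0},
    {"delta_pos": [-1,-8,0],"yaw": 0,"hand": 0},
    {"delta_pos": [0,-8,0],"yaw": 0,"hand": 0},
    {"delta_pos": [0,-6,0],"yaw": 0,"hand": 0},
    {"delta_pos": [0,0,0],"yaw": 0,"hand": 0}
  ]
}}

```text
clock: 7.92
eef_pos: [432.1, -316.0, 60.4]
eef_rot: [-3.141, 0.0, 2.783]
wrist_force: [0.5, 0.4, -0.3]
finger_gap: 0.6
```

{"api": "drive_tool", "payload": {
  "steps": [
    {"delta_pos": [0,8,0],"yaw": 0,"hand": 0},
    {"delta_pos": [-2,4,25],"yaw": 0,"hand": 0},
    {"delta_pos": [0,5,30],"yaw": 0,"hand": 0},
    {"delta_pos": [-10,30,15],"yaw": 0,"hand": 0},
    {"delta_pos": [-10,36,10],"yaw": 0,"hand": 0}
  ]
}}

```text
clock: 8.33
eef_pos: [410.2, -231.4, 142.0]
eef_rot: [-3.141, 0.002, 2.783]
wrist_force: [0.9, 0.8, -0.4]
finger_gap: 0.2
```

{"api": "drive_tool", "payload": {
  "steps": [
    {"delta_pos": [-8,38,5],"yaw": 0,"hand": 0},
    {"delta_pos": [-8,38,5],"yaw": 0,"hand": 0},
    {"delta_pos": [-8,38,5],"yaw": 0,"hand": 0},
    {"delta_pos": [-8,38,5],"yaw": 0,"hand": 0},
    {"delta_pos": [0,38,5],"yaw": 0,"hand": 0}
  ]
}}

```text
clock: 8.75
eef_pos: [376.3, -39.6, 165.6]
eef_rot: [-3.142, 0.0, 2.784]
wrist_force: [0.7, -0.2, 0.6]
finger_gap: 0.4
```

{"api": "drive_tool", "payload": {
  "steps": [
    {"delta_pos": [0,38,5],"yaw": 0,"hand": 0},
    {"delta_pos": [0,38,5],"yaw": 0,"hand": 0},
    {"delta_pos": [0,38,5],"yaw": 0,"hand": 0},
    {"delta_pos": [0,38,5],"yaw": 0,"hand": 0},
    {"delta_pos": [0,0,0],"yaw": 0,"hand": 0}
  ]
}}

```text
clock: 9.17
eef_pos: [377.2, 115.6, 186.3]
eef_rot: [3.14, 0.001, 2.79]
wrist_force: [-0.4, -1.2, -0.2]
finger_gap: 0.3
```

```bash
python3 -c "
from h import *
look('5')"
```

```text
9.2667 [377.4 111.6 185.4] [-0.2 -0.1 -0.2] [ 0.19 -0.02  1.97 -0.    1.18 -1.02]
s [(-170, 112, -161.2), (-110, 101, -103.7), (-50, 112, -44.8), (70, 42, 78.7), (130, 90, 139.0), (140, 18, 140.3)]
t [(-170, 67, -163.2), (-110, 67, -102.8), (10, 66, 17.4), (70, 66, 77.1), (130, 66, 136.9)]
```

View pics/z5.png

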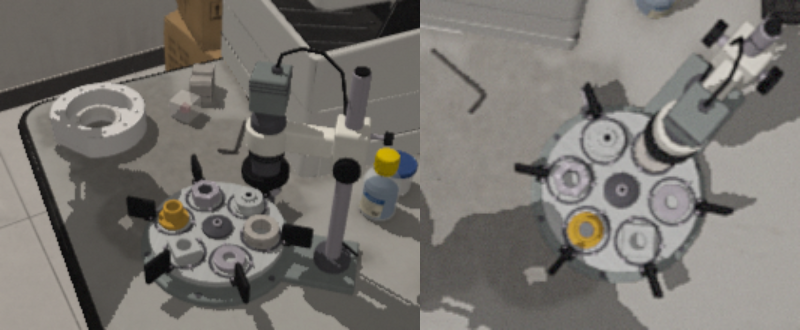

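The bush is now opposite the lens, at (585,230) in the top half of the picture. The ring gauge is under the lens, at side (262,230). I'll let it rest a moment, check once more, and hand in.

{"api": "drive_tool", "payload": {
  "steps": [
    {"delta_pos": [0,0,0],"yaw": 0,"hand": 0},
    {"delta_pos": [0,0,0],"yaw": 0,"hand": 0},
    {"delta_pos": [0,0,0],"yaw": 0,"hand": 0},
    {"delta_pos": [0,0,0],"yaw": 0,"hand": 0},
    {"delta_pos": [0,0,0],"yaw": 0,"hand": 0}
  ]
}}

```text
clock: 9.68
eef_pos: [378.2, 109.6, 185.4]
eef_rot: [-3.142, -0.0, 2.782]
wrist_force: [-0.7, 0.3, 0.8]
finger_gap: 0.4
```

{"api": "drive_tool", "payload": {
  "steps": [
    {"delta_pos": [0,0,0],"yaw": 0,"hand": 0},
    {"delta_pos": [0,0,0],"yaw": 0,"hand": 0},
    {"delta_pos": [0,0,0],"yaw": 0,"hand": 0},
    {"delta_pos": [0,0,0],"yaw": 0,"hand": 0},
    {"delta_pos": [0,0,0],"yaw": 0,"hand": 0}
  ]
}}

```text
clock: 10.1
eef_pos: [378.1, 110.1, 185.4]
eef_rot: [-3.142, -0.0, 2.784]
wrist_force: [1.0, -0.0, 0.4]
finger_gap: 0.7
```

```bash
python3 -c "
from h import *
look('6')
a=load('t5')['frame'].astype(int);b=load('t6')['frame'].astype(int);print('diff turret',(abs(a-b)[150:280,310:430].max(-1)>40).sum())
c=load('s6');P=cloud(c);q=np.hypot(P[...,0]-584,P[...,1]+349)<30
m=q&(P[...,2]>49)&(P[...,2]<56);print('ring top',m.sum(),P[m].mean(0).round(1),np.ptp(P[m],axis=0).round(1))
a=load('top0')['frame'].astype(int);print('desk things diff',(abs(a-b)[130:200,190:300].max(-1)>60).sum())
manip.sign_off()"
```

```text
10.2 [378.1 110.2 185.4] [-0.2 -0.   0.3] [ 0.19 -0.02  1.97  0.    1.19 -1.02]
s [(-170, 114, -161.2), (-110, 99, -103.8), (-50, 115, -44.9), (70, 40, 78.6), (130, 86, 139.0), (140, 23, 140.2)]
t [(-170, 65, -163.1), (-110, 64, -102.7), (10, 66, 17.4), (70, 66, 77.2), (130, 61, 137.0)]
diff turret 30
ring top 254 [ 581.5 -350.8   52.1] [46.3 46.6  6. ]
desk things diff 0
the job is handed in; nothing more can be done
```

The ring gauge is under the lens and the job is handed in. I stepped the turret three clicks counter-clockwise, each a closed-finger push on the tab on the side away from the lens. The arm then drew back clear, and the clock read about 10 s of the 58 s.

Last checks before handing in:
- **Detent:** the tabs are back at their starting angles to within about 0.5° in the top view (17.4, 77.2 and 137.0°). They were unchanged between two looks 0.9 s apart, so the disc is at rest.
- **Ring gauge:** the part under the lens has its top 52 mm above the desk and is 46 mm across, which matches the ring. Its centre measured (581, −351), against an expected lens spot of about (584, −349). That 3 mm gap is about what the 2 mm camera calibration and the looseness in the nest allow.
- **Bystanders:** the patch of the top view with the acrylic block, vee block and hex key shows no change from the start.
- **Forces:** the wrist force read no more than about 2.5 N at the end of each move call; readings between those moments were not logged.

One disagreement: tab angles from the two cameras differ by up to about 2°, but each camera agrees with itself over time.

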